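# Restock the carton row behind the ratchet shelf stop

## Robot

A 6-joint arm with a two-finger parallel gripper is mounted at the origin on the work surface. World frame = base frame: x ahead of the robot, y to its left, z up, the work surface at z = 0. Lengths are in mm, angles in rad, forces in N, time in s.
With the tool pointing down it reaches from about 350 to 875 mm from the base axis. Payload 4.2 kg.
Tool frame: the origin (TCP) lies at the very end of the fingers, on their centre line; the grasp point (between the pads) lies 19 mm behind it; z points along the fingers, y is the line along which they close (so a half turn about z gives the same grasp; the last joint's range is limited). The gripper opens to 85 mm and grips with 20 to 120 N. Pads are 22 mm wide; open, the fingers measure 114 mm over their backs; the gripper's body (76 mm by 85 mm) begins 54 mm behind the grasp point. The pads swing forward as they close: fully open they stand 13 mm farther back than shut.
Start: joints at [1.561, 0.385, 0.008, 0, -1.194, -0.259], TCP at [165.952, 602.544, 231.312] pointing down, gripper open.
Joint ranges: [-3.14, 3.14], [-1.21, 2.06], [-1.07, 1.41], [-3.16, 2.05], [-2.99, -0.16], [-3.1, 3.1]. Speed limits (rad/s): [2.79, 2.79, 3.14, 3.14, 3.14, 3.14].

## Interface

Orientations are given as a unit quaternion [x, y, z, w].
In Python, from bench import arm gives the robot as it stands.
- The arm moves only by the tool servo_tool, never from a script. Its argument "rows" is a list that holds one entry, the list of rows, each a list of 7 numbers: the finger opening in mm, from 0 to 85.4, then the shift along the tool's x, y, z in mm, then the turn, a rotation vector about the tool's x, y, z in rad. A call has 1 to 10 rows; each row is the pose to reach, as a shift and turn from the pose commanded when the call began, along the tool's axes at that moment; what a row does not reach only later rows make up. A row lasts 1/8 s, in which the tool goes at most 62.5 mm and 10.7 degrees, less where a joint would pass 70% of its speed; a pose out of reach is approached as far as the arm can. A call with a gripper value outside its range is refused whole. The fingers move at their own pace and stop on an object; the grip force is fixed at half the most. Time passes only in rows, so rows that repeat a pose let the fingers close. It gives the time, the measured TCP pose, the force, the opening and the grip force at its end, in the units of the state.
- arm.read_state(): the state, without advancing time (a new reading comes with each control period).
- arm.get_image(name): name is "side" or "top"; returns the picture (400x640x3 uint8, red, green, blue); there is no depth.
- arm.camera_params(name): a dict with "intrinsics" (3x3 intrinsics, pixels), "R" (3x3) and "t" (3): a world point X has camera coordinates R X + t. Camera axes: x right, y down, z forward; pixel columns grow to the right and rows downward; lengths in mm; the calibration is good to about 2 mm. A picture is of the moment at which its call begins. camera_params takes no time and is no camera call.
- arm.job_done(): hands the job in; it is judged then, once.
The state is a dict: "clock": time; "joints": joint angles; "joint_vel": joint speeds; "joint_efforts": joint torques, N m; "position": TCP position; "ee_rot": TCP orientation; "contact_force": force on the tool from outside, world axes, zero at the start; "wrist_torque": the same for the moment, N m; "gripper_width": finger opening in mm; "grasp_force": force on a finger pad.
Only numpy, scipy, OpenCV 4.12 (cv2) and the standard library are available. Lean on these libraries where they do the work, as an engineer would, in place of code of your own. Each camera call takes 0.05 s, during which the arm holds its last target. There are 200 camera calls.

## Task

Fit the single carton that stands alone in front into the row held by the ratchet shelf stop: press the stop's thumb release and, keeping it down, push the stop fully back to the end of its bar, then push the lone carton straight in until it touches the bar, and push the stop up again until all three cartons stand square and snug between the jaws. Work with the fingertips only: nothing is picked up, no carton is knocked over, the other things on the counter are left where they are, and the release is let up again at the end.

Things in the scene. Friction and masses are not known exactly. Their poses are not given: they have to be found in the camera images.
- rail: Ratchet shelf stop screwed to the counter: flat steel bar 330 mm long (own y), 30 mm wide (front edge at x -15 mm), top at height 38 mm with ratchet teeth 3.5 mm tall, 6 mm pitch. Origin on the counter below the bar's middle; -x is the robot side, +y runs along the bar to the fixed jaw. The row of cartons stands on the counter before the bar, between the jaws, open to -x.
- fixed_jaw (a point): Middle of the inner (-y) face of the fixed jaw, an upright plate at y +145 mm in the rail's frame. Both jaws are 70 mm tall and reach from the bar towards the robot to x -85 mm.
- stop (a joint): Set-back of the sliding jaw, m: 0.110 = fully back (-y), its end of travel. Clear width between the jaws = 0.080 + this; its face is at rail y = 0.065 - this. Unless the release is down it goes back at most one 6 mm tooth. Towards the fixed jaw (+y, value falling) it can always be pushed, clicking over the teeth at 5 to 7 N. It stays where it is left.
- release (a joint): Angle of the thumb release on the sliding jaw, rad: 0 up (it may rest at up to 0.12 on a tooth), 0.28 fully down; the teeth are free above 0.13. Spring force at the pad's middle 3 N to start, 5.3 N fully down; let go, it springs up and catches the teeth.
- thumb_pad (a point): Middle of the top of the release's ribbed black pad, 44 (rail x) by 42 mm (rail y), 61 mm high when up and then sloping 14 deg up to +y; fully down it is level, 52 mm high. It lies over the bar in a well: 27 mm to -y is the hood's upright front wall, 25 mm to +y the jaw plate (top at 70 mm); both x sides are open. A fingertip holding the pad down pushes the jaw back on the hood wall.
- hood_front (a point): Middle of the front (+y) wall of the black hood on the sliding jaw, 75 mm above the counter; the wall is 40 mm wide and spans heights 54 to 88 mm. Axes as the rail's.
- hood_rear (a point): Middle of the rear (-y) wall of the hood, 40 mm behind the front one, same size, 75 mm above the counter. Behind it is only the bar (teeth tops at height 42 mm). Pushing this wall towards +y closes the stop.
- refill: The lone cardboard carton to be put in, standing before the space that opens when the stop is pushed back: 60 mm deep (own x), 46 mm wide (own y), 76 mm tall, 0.1 to 0.25 kg, origin at the centre of its underside. Pressed hard on the bar from high up, it tips. Touching the bar, its origin is at rail x -45 mm; snug in the row, at rail y about +30 mm.
- carton_a: Same sort of carton, first in the row, beside the fixed jaw.
- carton_b: Same sort of carton, second in the row, beside carton_a; the sliding jaw starts up to 8 mm from it.
- gauge: Bystander: blue plastic tread depth gauge lying flat, 106 by 36 by 11 mm, origin at the centre of its underside.
- chock: Bystander: grey rubber wheel chock, wedge 110 by 68 mm, 52 mm tall, origin at the centre of its underside.
- coinbox: Bystander: dented tin coin box, 94 by 134 mm, 72 mm tall, origin at the centre of its underside.
- spray: Bystander: trigger spray bottle, 74 mm across, 218 mm tall, origin at the centre of its underside.
- waxtin: Bystander: round flat wax tin, 88 mm across, 44 mm tall, origin at the centre of its underside.
- capsule: Bystander: orange scent capsule standing on end with its key ring up, 36 mm across, 72 mm tall with the ring, origin at the centre of its underside.
Not all that is in view belongs to the job. Leave any purple look-alike of the carton_a alone.

How it is judged (in metres and radians):
On the way, in this order (a step that is already met when the one before it is completed fails the run):
1. the release is held down and the stop is pushed fully back along its bar (value of joint stop above 0.101 m), for 0.1 s.
2. the lone carton is pushed in, between the row and the stop, up to the bar (x of refill in the frame of rail above -0.054 m and y of refill in the frame of rail between -0.024 and 0.036 m and angle between refill's own z axis and vertical below 0.12 rad), for 0.2 s.
3. the stop is pushed up snug against the row (value of joint stop below 0.065 m), for 0.2 s.
At the end, for the whole second after the job is handed in: All three cartons stand upright (within 0.08 rad) and square (within 0.12 rad) between the jaws and within 11 mm of the bar, the lone one last, next to the sliding jaw; the sliding jaw leaves less than 7 mm of free play in the row (joint below 0.065) and its release is up again (below 0.15 rad) (value of joint stop below 0.065 m and value of joint release below 0.15 rad and x of each of refill, carton_a, carton_b in the frame of rail above -0.056 m and y of refill in the frame of rail between 0.02 and 0.036 m and y of carton_b in the frame of rail above 0.064 m and y of carton_a in the frame of rail above 0.11 m and angle between the x axis of each of refill, carton_a, carton_b and the x axis of rail, either way round below 0.12 rad and angle between each of refill, carton_a, carton_b's own z axis and vertical below 0.08 rad and linear speed of refill below 0.01 m/s); the robot touches nothing.
It fails at once if a carton is lifted off the counter (height (world z) of any of refill, carton_a, carton_b above 0.012 m).
It fails at once if a carton is knocked over (angle between any of refill, carton_a, carton_b's own z axis and vertical above 0.5 rad).
It fails at once if another thing on the counter is shifted by more than 20 mm (distance of any of gauge, chock, coinbox, spray, waxtin, capsule from where it was at the start of the episode above 0.02 m).
It also fails if it takes over 54 s, if anything falls off the work surface, if the arm or the gripper's body presses on something with over 40 N, if the wrist force passes 120 N, or if a joint passes its speed limit or range.

## Working session

There is one attempt and no reset: what is moved stays moved. The work goes in short steps, Python scripts to look and compute and a tool call to move; the robot and the scene stay as the last step left them, time stands still between calls to the robot, and variables do not carry over. Pictures are saved under pics/ and viewed, at most 10 in all, crops included, and the job is handed in when it is done.

Besides the shell and the picture viewer there is one more tool, called after "Request:" as name([rows], argument=value, ...), one row to a line, values as JSON. servo_tool: Moves the arm, as the interface text tells. Its arguments: {"type":"object","properties":{"rows":{"type":"array"}},"required":["rows"]}

```bash
mkdir -p pics; ls; python3 - <<'E'
from bench import arm
import cv2,numpy as np
for n in("side","top"):
    im=arm.get_image(n); cv2.imwrite(f"pics/{n}0.png",im[:,:,::-1])
    p=arm.camera_params(n); print(n,np.round(p["intrinsics"],1).tolist(),np.round(p["R"],3).tolist(),np.round(p["t"],1).tolist())
s=arm.read_state();print(s)
E
```

```text
pics
side [[378.9, 0.0, 324.9], [0.0, 378.9, 202.0], [0.0, 0.0, 1.0]] [[0.978, -0.209, -0.006], [-0.14, -0.635, -0.76], [0.155, 0.744, -0.65]] [-551.5, 191.8, 607.3]
top [[421.9, 0.0, 313.4], [0.0, 421.9, 206.1], [0.0, 0.0, 1.0]] [[-0.011, -1.0, 0.016], [-0.998, 0.01, -0.057], [0.057, -0.017, -0.998]] [61.5, 606.3, 866.6]
{'clock': 0.1, 'joints': array([ 1.56060027e+00,  3.85475673e-01,  6.75788309e-03, -4.10337950e-04,
       -1.19400190e+00, -2.58549423e-01]), 'joint_vel': array([ 0.00042278, -0.00200795,  0.00307461,  0.00211518,  0.00070861,
       -0.00032991]), 'joint_efforts': array([-3.20816907e-04, -3.93316627e+01,  1.88932282e+01,  4.19799015e+00,
       -2.55784209e-03,  2.48965733e-06]), 'position': array([165.83352175, 602.05705323, 230.3352362 ]), 'ee_rot': array([ 9.90974942e-01, -1.34043660e-01, -7.01231320e-05,  9.77897837e-04]), 'contact_force': array([-0.09820376,  0.40177614, -0.48412889]), 'wrist_torque': array([0.00341592, 0.00275118, 0.00185248]), 'grasp_force': 0.0, 'gripper_width': 85.59817631752574}
```

View pics/top0.png

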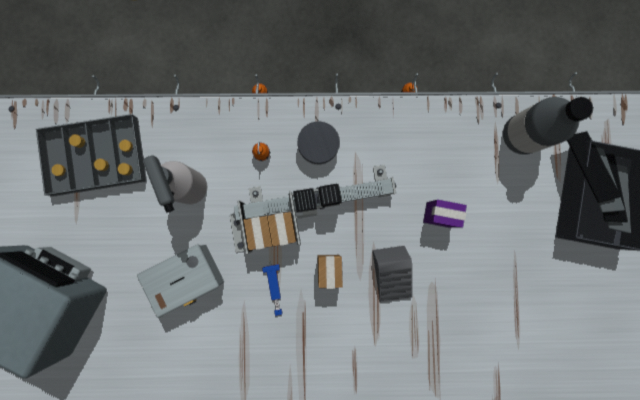

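View pics/side0.png

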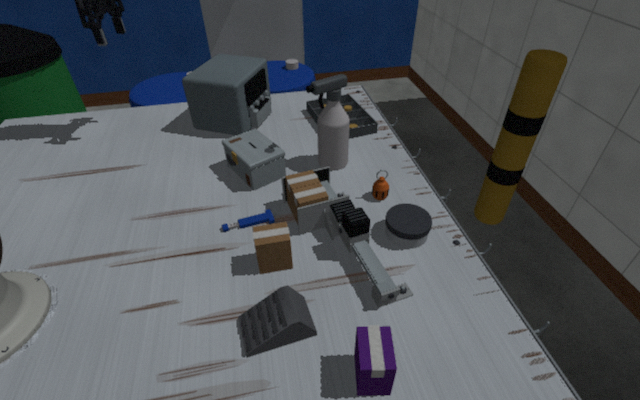

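The top view shows the rail from the fixed jaw (240,230) to the bar end (392,187). The row is at (270,230), the release pad and hood at (304,198) and (329,195), the lone carton at (330,272), the gauge at (273,290) and the chock at (393,273). I'll zoom in for accurate corners.

```bash
python3 - <<'E'
import cv2
im=cv2.imread("pics/top0.png")
cv2.imwrite("pics/c0.png",cv2.resize(im[160:300,225:415],None,fx=4.2,fy=4.2,interpolation=cv2.INTER_CUBIC))
im=cv2.imread("pics/side0.png")
cv2.imwrite("pics/c1.png",cv2.resize(im[160:310,240:430],None,fx=4,fy=4,interpolation=cv2.INTER_CUBIC))
E
```

```text
(no output)
```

View pics/c0.png

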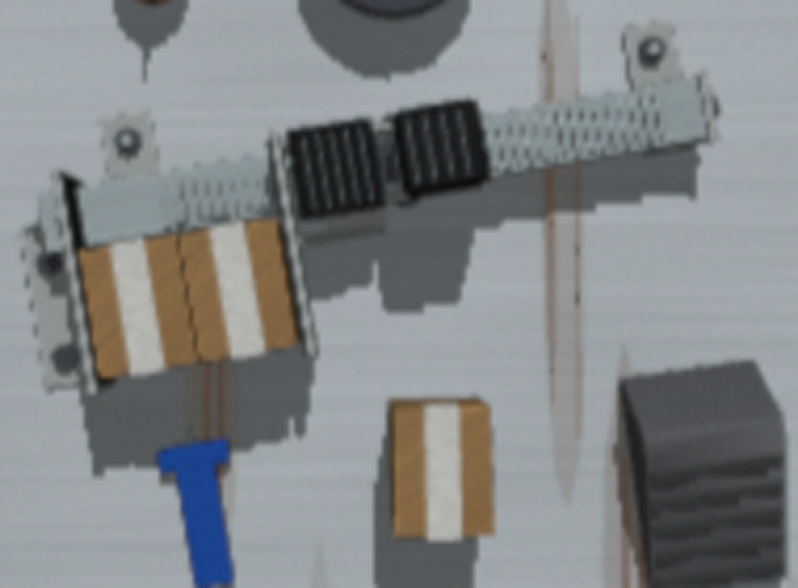

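View pics/c1.png

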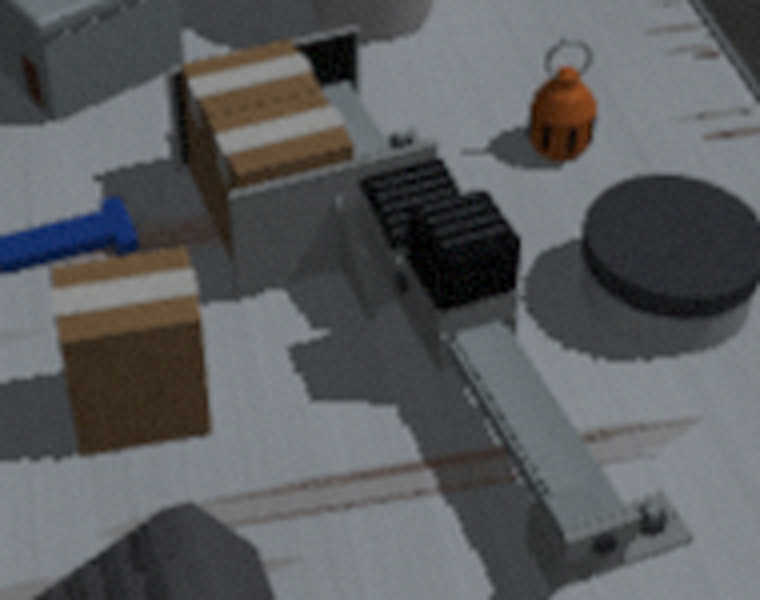

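The crops show the row's top corners (80,250)…(300,347), the refill top (392,400)–(493,538), the pad around (337,168) and the hood top around (440,146). Next I project these onto planes at their known heights.

```bash
cat > h.py <<'E'
import numpy as np
from bench import arm
def ray(n,uv,z):
    p=arm.camera_params(n);R=np.array(p["R"]);t=np.array(p["t"]);K=np.array(p["intrinsics"])
    d=R.T@np.linalg.solve(K,[uv[0],uv[1],1.]);c=-R.T@t
    return c+d*(z-c[2])/d[2]
def crop(n,c,z):
    o,s=((225,160),4.2) if n=="top" else ((240,160),4.)
    return ray(n,[(c[0]+.5)/s+o[0]-.5,(c[1]+.5)/s+o[1]-.5],z)
E
python3 - <<'E'
from h import *
G={"row":(76,[(80,250),(278,220),(300,347),(97,378)]),"refill":(76,[(392,400),(490,400),(493,538),(392,535)]),
"pad":(61,[(290,130),(372,118),(385,205),(303,220)]),"hood":(88,[(394,108),(475,98),(489,182),(405,195)]),
"sjaw":(70,[(272,140),(312,352)]),"fjaw":(70,[(65,178),(92,390)]),
"bar front":(38,[(490,176),(700,146)]),"bar back":(38,[(490,117),(690,83)]),"chock":(52,[(622,380),(752,362)]),"gauge":(11,[(160,460),(227,440)])}
for k,(z,P) in G.items():
    X=np.array([crop("top",c,z)[:2] for c in P]);print(k,X.round(0).tolist(),"mean",X.mean(0).round(1))
    for i in range(len(X)-1):
        d=X[i+1]-X[i];print("   ",np.hypot(*d).round(1),np.degrees(np.arctan2(d[1],d[0])).round(1))
S={"row":(76,[(182,70),(295,42),(352,152),(232,187)]),"refill":(76,[(52,265),(185,248),(200,322),(62,342)]),"hood":(88,[(412,208),(485,190),(518,240),(435,268)])}
print("SIDE")
for k,(z,P) in S.items():
    X=np.array([crop("side",c,z)[:2] for c in P]);print(k,X.round(0).tolist(),"mean",X.mean(0).round(1))
    for i in range(len(X)-1):
        d=X[i+1]-X[i];print("   ",np.hypot(*d).round(1),np.degrees(np.arctan2(d[1],d[0])).round(1))
E
```

```text
row [[580.0, 192.0], [593.0, 100.0], [534.0, 90.0], [520.0, 184.0]] mean [556.5 141.6]
    92.6 -82.0
    59.7 -170.7
    94.6 98.0
refill [[509.0, 48.0], [508.0, 3.0], [445.0, 2.0], [447.0, 49.0]] mean [477.2  25.6]
    45.3 -90.7
    63.2 -179.6
    46.5 87.6
pad [[636.0, 95.0], [641.0, 56.0], [600.0, 50.0], [593.0, 89.0]] mean [617.4  72.3]
    39.3 -82.2
    41.8 -172.2
    39.4 99.8
hood [[643.0, 46.0], [647.0, 9.0], [608.0, 3.0], [603.0, 41.0]] mean [625.4  24.7]
    37.6 -83.5
    39.2 -171.4
    39.0 98.2
sjaw [[630.0, 103.0], [531.0, 85.0]] mean [580.7  93.9]
    100.9 -169.8
fjaw [[613.0, 200.0], [515.0, 187.0]] mean [564.1 193.5]
    99.6 -172.9
bar front [[615.0, -2.0], [628.0, -105.0]] mean [621.4 -53.4]
    103.9 -82.4
bar back [[643.0, -2.0], [659.0, -101.0]] mean [651.3 -51.5]
    99.6 -80.9
chock [[515.0, -62.0], [523.0, -125.0]] mean [519.4 -93.5]
    62.9 -82.9
gauge [[477.0, 162.0], [486.0, 129.0]] mean [481.4 145.4]
    34.6 -74.1
SIDE
row [[519.0, 176.0], [580.0, 187.0], [590.0, 94.0], [530.0, 81.0]] mean [554.8 134.4]
    61.5 10.6
    93.8 -84.0
    60.8 -168.0
refill [[445.0, 47.0], [504.0, 45.0], [504.0, -1.0], [446.0, 0.0]] mean [474.8  22.8]
    58.2 -1.8
    46.1 -89.8
    57.4 179.0
hood [[604.0, 36.0], [639.0, 41.0], [644.0, 6.0], [605.0, -3.0]] mean [623.   20.3]
    35.2 7.6
    34.8 -82.1
    40.4 -167.1
```

```bash
cat >> h.py <<'E'
from scipy.spatial.transform import Rotation as Ro
A=np.radians(8.3);ex=np.array([np.cos(A),np.sin(A),0]);ey=np.array([-np.sin(A),np.cos(A),0]);O=np.array([619.,46,0])
def rail(p): d=np.array(p)-O; return np.round([d@ex,d@ey,d[2]],1)
def W(x,y,z): return O+x*ex+y*ey+np.array([0,0,z])
def down(yaw): # tool x at yaw (rad), z down
    return Ro.from_matrix(np.array([[np.cos(yaw),np.sin(yaw),0],[np.sin(yaw),-np.cos(yaw),0],[0,0,-1]]))
def go(p0,R0,p1,R1):
    print("shift",R0.inv().apply(np.array(p1)-p0).round(1),"rot",(R0.inv()*R1).as_rotvec().round(3),"to",np.round(p1,1))
E
python3 - <<'E'
from h import *
s=arm.read_state();R0=Ro.from_quat(s["ee_rot"]);print(np.degrees(np.arctan2(*R0.as_matrix()[[1,0],0])))
p0=np.array([165.95,602.54,231.31]);T=down(A-np.pi/2)
go(p0,R0,[166,590,280],R0);go(p0,R0,[340,320,280],R0);go(p0,R0,[616,70,160],T)
E
```

```text
-15.406646587925906
shift [  3.4  12.2 -48.7] rot [0. 0. 0.] to [166 590 280]
shift [242.9 226.2 -48.2] rot [0. 0. 0.] to [340 320 280]
shift [575.3 393.7  72.2] rot [ 2.000e-03 -1.000e-03  1.157e+00] to [616  70 160]
```

Request:
servo_tool([
  [[0,3.4,12.2,-48.7,0,0,0],[0,60,60,-48.7,0,0,0.1],[0,105,105,-48.7,0,0,0.25],[0,150,145,-48.7,0,0,0.4],[0,195,185,-48.7,0,0,0.5],[0,243,226,-48.7,0,0,0.6],[0,290,250,-48.7,0,0,0.7],[0,340,275,-48.7,0,0,0.8],[0,390,300,-40,0,0,0.9],[0,440,325,-20,0,0,1.0]],
])

```text
clock: 1.35
position: [505.4, 171.2, 251.7]
ee_rot: [0.804, -0.594, 0.0, -0.001]
contact_force: [-0.1, 1.3, -0.4]
gripper_width: 0.0
grasp_force: 0.0
```

Request:
servo_tool([
  [[0,0,0,0,0,0,0],[0,0,0,0,0,0,0]],
])

```text
clock: 1.6
position: [503.7, 172.1, 251.0]
ee_rot: [0.805, -0.593, -0.0, 0.0]
contact_force: [-1.3, 0.1, 1.3]
gripper_width: 0.0
grasp_force: 0.0
```

```bash
python3 - <<'E'
from h import *
s=arm.read_state();R0=Ro.from_quat(s["ee_rot"]);p0=s["position"]
print(s["clock"],p0,s["joints"].round(2),R0.as_matrix()[:,0].round(3))
go(p0,R0,[616,70,120],down(A-np.pi/2))
E
```

```text
1.6 [503.72451599 172.1326918  250.97873819] [ 0.63  0.21 -0.19 -0.   -1.17 -0.33] [ 0.297 -0.955  0.   ]
shift [130.8 -77.  130.9] rot [ 0.001 -0.     0.157] to [616  70 120]
```

Request:
servo_tool([
  [[0,35,-20,30,0,0,0.04],[0,70,-40,65,0,0,0.08],[0,105,-60,100,0,0,0.12],[0,131,-77,131,0,0,0.157],[0,131,-77,131,0,0,0.157],[0,131,-77,131,0,0,0.157]],
])

```text
clock: 2.35
position: [616.4, 71.6, 121.5]
ee_rot: [0.757, -0.653, 0.0, -0.001]
contact_force: [0.0, -0.6, 0.9]
gripper_width: 0.4
grasp_force: 0.0
```

```bash
python3 - <<'E'
from h import *
import cv2
s=arm.read_state();R0=Ro.from_quat(s["ee_rot"]);p0=s["position"]
print(s["clock"],p0,rail(p0),s["contact_force"],R0.as_matrix()[:,0].round(3))
a=arm.get_image("side")[110:310,220:450,::-1];b=arm.get_image("top")[130:300,200:420,::-1]
a=cv2.resize(a,(400,348));b=cv2.resize(b,(400,309));b=cv2.copyMakeBorder(b,0,39,0,0,cv2.BORDER_CONSTANT)
cv2.imwrite("pics/d.png",cv2.hconcat([a,b]))
E
```

```text
2.35 [616.3964138   71.60340223 121.46135203] [  1.1  25.7 121.5] [ 0.02385268 -0.57487143  0.88739263] [ 0.147 -0.989 -0.   ]
```

View pics/d.png

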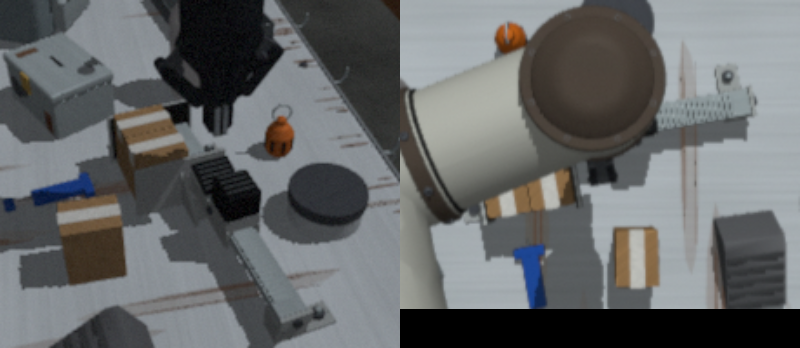

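The fingertip hangs above the pad: tip at (217,132) in the left half, pad at (215,172). I check this by casting the side-view pad pixel.

```bash
python3 - <<'E'
from h import *
q=crop("side",(410,200),61);print(q,rail(q))
p=arm.camera_params("side")
for X in([616.4,71.6,121.5],):
    c=p["R"]@np.array(X)+p["t"];u=p["intrinsics"]@c;u=u/u[2];print(u,(u[0]-220)*400/230,(u[1]-110)*348/200)
E
```

```text
[612.72993557  70.8876607   61.        ] [-2.6 25.5 61. ]
[344.81566069 183.78633467   1.        ] 217.0707142439451 128.3882223175284
```

Request:
servo_tool([
  [[0,0,0,30,0,0,0],[0,0,0,52,0,0,0],[0,0,0,58,0,0,0],[0,0,0,63,0,0,0],[0,0,0,67,0,0,0],[0,0,0,70,0,0,0],[0,0,0,70,0,0,0]],
])

```text
clock: 3.32
position: [617.4, 70.6, 52.1]
ee_rot: [0.757, -0.654, 0.001, -0.001]
contact_force: [-3.0, 1.6, 7.0]
gripper_width: -0.1
grasp_force: 3.9
```

Request:
servo_tool([
  [[0,6,0,1,0,0,0],[0,12,0,1,0,0,0],[0,16,0,1,0,0,0],[0,20,0,1,0,0,0],[0,25,0,1,0,0,0],[0,31,0,1,0,0,0],[0,37,0,1,0,0,0],[0,43,0,1,0,0,0]],
])

```text
clock: 4.32
position: [624.4, 27.9, 52.1]
ee_rot: [0.757, -0.654, 0.002, -0.002]
contact_force: [-2.6, 2.4, 10.6]
gripper_width: 0.1
grasp_force: 5.1
```

Request:
servo_tool([
  [[0,6,0,0,0,0,0],[0,12,0,0,0,0,0],[0,18,0,0,0,0,0],[0,24,0,0,0,0,0],[0,30,0,0,0,0,0],[0,36,0,0,0,0,0],[0,42,0,0,0,0,0],[0,48,0,0,0,0,0],[0,54,0,0,0,0,0],[0,60,0,0,0,0,0]],
])

```text
clock: 5.58
position: [634.1, -29.9, 52.5]
ee_rot: [0.757, -0.654, 0.002, -0.003]
contact_force: [-1.3, 9.1, 12.7]
gripper_width: -0.0
grasp_force: 6.4
```

```bash
python3 - <<'E'
from h import *
s=arm.read_state();print(rail(s["position"]),s["contact_force"])
E
```

```text
[  4.  -77.3  52.5] [-1.29957971  9.08298815 12.66523493]
```

Request:
servo_tool([
  [[0,4,0,0,0,0,0],[0,8,0,0,0,0,0],[0,11,0,0,0,0,0],[0,14,0,0,0,0,0],[0,14,0,0,0,0,0]],
])

```text
clock: 6.2
position: [635.6, -38.0, 52.8]
ee_rot: [0.757, -0.653, 0.0, -0.006]
contact_force: [-6.7, 27.8, 15.7]
gripper_width: -0.3
grasp_force: 17.5
```

Request:
servo_tool([
  [[0,-4,0,0,0,0,0],[0,-5,0,-8,0,0,0],[0,-5,0,-25,0,0,0],[0,-5,0,-60,0,0,0],[0,-5,0,-100,0,0,0],[0,-5,60,-120,0,0,0.1],[0,-5,120,-120,0,0,0.2],[0,-5,180,-120,0,0,0.3],[0,-5,230,-120,0,0,0.4],[0,-5,230,-120,0,0,0.5]],
])

```text
clock: 7.45
position: [401.0, -74.8, 169.3]
ee_rot: [-0.569, 0.822, 0.0, -0.0]
contact_force: [1.0, 0.3, -0.3]
gripper_width: 0.1
grasp_force: 0.0
```

```bash
python3 - <<'E'
from h import *
import cv2
s=arm.read_state();print(s["clock"],s["position"],rail(s["position"]),s["contact_force"],s["joints"].round(2))
b=arm.get_image("top");b=b[160:300,225:415,::-1];b=cv2.resize(b,None,fx=4.2,fy=4.2,interpolation=cv2.INTER_CUBIC)
cv2.imwrite("pics/e.png",b)
E
```

```text
7.45 [401.02593753 -74.75177777 169.31072185] [-233.1  -88.   169.3] [ 0.97175201  0.28800016 -0.25340041] [ 0.22  0.07 -0.58 -0.   -0.92 -0.58]
```

View pics/e.png

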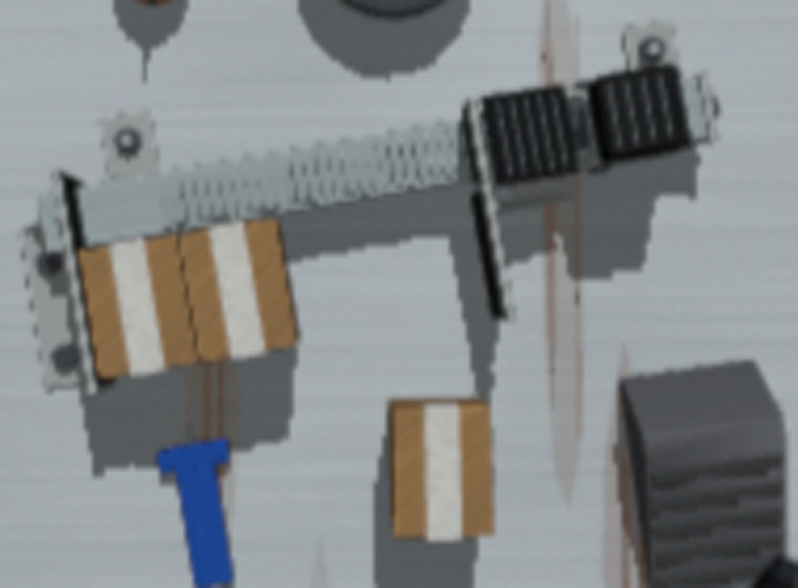

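The stop is at its bar end (hood at (640,115)). The space between the row edge (298,345) and the jaw (470–498, 105–318) is open, and nothing else moved. Next I measure the space and plan the push.

```bash
python3 - <<'E'
from h import *
for k,z,P in [("jaw",70,[(468,110),(498,318)]),("row end",76,[(278,220),(298,347)]),("bar",38,[(290,210),(460,184)]),("fj",70,[(70,180),(97,390)]),("hoodtop",88,[(592,77),(675,67),(690,150),(607,160)])]:
    for c in P: print(k,rail(crop("top",c,z)))
for n,P in(("top",[(392,400),(490,400),(493,538),(392,535)]),("side",[(52,265),(185,248),(200,322),(62,342)])):
    print(n,[rail(crop(n,c,76))[:2].tolist() for c in P])
s=arm.read_state();R0=Ro.from_quat(s["ee_rot"])
T=down(A) # tool x along rail +x -> tool y along rail -y
T2=down(A+np.pi)
for t in(T,T2):
  print((R0.inv()*t).as_rotvec())
  go(s["position"],R0,W(-215,-2,100),t)
E
```

```text
jaw [ 19.2 -38.5  70. ]
jaw [-79.3 -36.9  70. ]
row end [-18.4  57.4  76. ]
row end [-77.9  57.2  76. ]
bar [-12.7  52.   38. ]
bar [-12.9 -31.7  38. ]
fj [ 15.4 150.7  70. ]
fj [-83.2 152.6  70. ]
hoodtop [ 23.8 -95.9  88. ]
hoodtop [  22.5 -134.6   88. ]
hoodtop [ -16.4 -135.1   88. ]
hoodtop [-15.1 -96.5  88. ]
top [[-108.8, 18.0], [-115.9, -26.7], [-178.6, -18.0], [-169.9, 27.7]]
side [[-171.6, 26.0], [-114.3, 15.8], [-120.8, -29.8], [-177.4, -20.6]]
[-1.42790891e-03 -8.65435562e-04 -2.07634045e+00]
shift [-82.9  27.9  69.8] rot [-1.000e-03 -1.000e-03 -2.076e+00] to [406.5  13.  100. ]
[-7.53254149e-04  1.24281733e-03  1.06525164e+00]
shift [-82.9  27.9  69.8] rot [-1.000e-03  1.000e-03  1.065e+00] to [406.5  13.  100. ]
```

Request:
servo_tool([
  [[15,-20,7,0,0,0,0.18],[15,-40,15,0,0,0,0.36],[15,-60,22,10,0,0,0.54],[15,-80,27,20,0,0,0.72],[15,-80,27,40,0,0,0.9],[15,-80,27,70,0,0,1.065],[15,-80,27,110,0,0,1.065],[15,-80,27,145,0,0,1.065],[15,-80,27,145,0,0,1.065]],
])

```text
clock: 8.62
position: [406.2, 9.8, 22.5]
ee_rot: [-0.076, 0.997, -0.001, -0.003]
contact_force: [1.1, 0.5, 0.0]
gripper_width: 15.2
grasp_force: 0.0
```

```bash
python3 - <<'E'
from h import *
s=arm.read_state();R0=Ro.from_quat(s["ee_rot"]);p=s["position"];print(s["clock"],p,rail(p),s["contact_force"],s["gripper_width"])
go(p,R0,W(-87,-1,p[2]),down(A+np.pi))
E
```

```text
8.625 [406.15074822   9.8263894   22.4698493 ] [-215.8   -5.1   22.5] [1.14771847 0.53820756 0.03673208] 15.180126653328932
shift [-128.9    3.2   -0.8] rot [-0.002 -0.006  0.007] to [533.1  32.5  22.5]
```

Request:
servo_tool([
  [[15,-10,4,0,0,0,0],[15,-20,4,0,0,0,0],[15,-28,4,0,0,0,0],[15,-36,4,0,0,0,0],[15,-44,4,0,0,0,0],[15,-52,4,0,0,0,0],[15,-60,4,0,0,0,0],[15,-68,4,0,0,0,0],[15,-76,4,0,0,0,0],[15,-84,4,0,0,0,0]],
])

```text
clock: 9.88
position: [490.4, 27.2, 24.3]
ee_rot: [-0.075, 0.997, -0.0, -0.0]
contact_force: [-0.7, 0.4, -0.6]
gripper_width: 15.0
grasp_force: 0.1
```

```bash
python3 - <<'E'
from h import *
import cv2
s=arm.read_state();p=s["position"];print(s["clock"],p,rail(p),s["contact_force"])
a=arm.get_image("side")[120:320,230:460,::-1];b=arm.get_image("top")[160:300,225:415,::-1]
a=cv2.resize(a,(400,348));b=cv2.resize(b,(400,295));b=cv2.copyMakeBorder(b,0,53,0,0,cv2.BORDER_CONSTANT)
cv2.imwrite("pics/f.png",cv2.hconcat([a,b]))
E
```

```text
9.875 [490.38872294  27.20888838  24.27611771] [-130.    -0.    24.3] [-0.70939419  0.36582083 -0.55060642]
```

View pics/f.png

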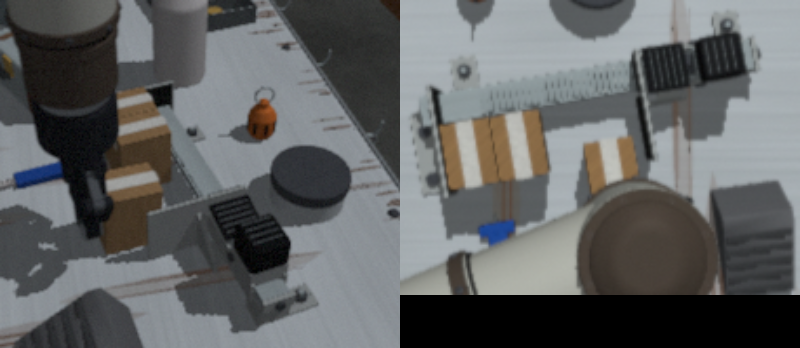

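The lone carton is square to the rail and in the mouth of the gap: top corners (585,143)–(636,138), about 8 mm clear of the stop's jaw at x≈648. I continue with a slight bias towards the row.

Request:
servo_tool([
  [[15,-6,1,0,0,0,0],[15,-12,2,0,0,0,0],[15,-18,3,0,0,0,0],[15,-24,4,0,0,0,0],[15,-30,5,0,0,0,0],[15,-36,5,0,0,0,0],[15,-39,5,0,0,0,0],[15,-42,5,0,0,0,0],[15,-42,5,0,0,0,0]],
])

```text
clock: 11.1
position: [530.9, 38.4, 24.3]
ee_rot: [-0.075, 0.997, 0.0, 0.0]
contact_force: [-0.8, -0.5, 0.2]
gripper_width: 15.3
grasp_force: 0.0
```

```bash
python3 - <<'E'
from h import *
s=arm.read_state();p=s["position"];print(s["clock"],p,rail(p),s["contact_force"])
E
```

```text
11.1 [530.86960686  38.38952629  24.3351543 ] [-88.3   5.2  24.3] [-0.81044253 -0.52019367  0.17398674]
```

Small steps until contact with the bar shows.

Request:
servo_tool([
  [[15,-2,0,0,0,0,0],[15,-4,0,0,0,0,0],[15,-4,0,0,0,0,0]],
])

```text
clock: 11.48
position: [534.8, 39.0, 24.3]
ee_rot: [-0.075, 0.997, 0.0, 0.0]
contact_force: [-0.5, 0.4, -1.1]
gripper_width: 15.3
grasp_force: 0.0
```

Request:
servo_tool([
  [[15,-2,0,0,0,0,0],[15,-3,0,0,0,0,0],[15,-3,0,0,0,0,0]],
])

```text
clock: 11.85
position: [535.8, 38.8, 23.9]
ee_rot: [-0.075, 0.997, -0.0, -0.002]
contact_force: [-4.4, -1.1, 2.3]
gripper_width: 14.9
grasp_force: 0.1
```

Request:
servo_tool([
  [[15,2,0,0,0,0,0],[15,15,0,0,0,0,0],[0,35,0,-20,0,0,-0.15],[0,45,0,-60,0,0,-0.33],[0,45,-20,-110,0,0,-0.51],[0,30,-60,-140,0,0,-0.69],[0,0,-100,-140,0,0,-0.87],[0,-30,-140,-140,0,0,-1.05],[0,-60,-170,-140,0,0,-1.23],[0,-86,-172,-140,0,0,-1.41]],
])

```text
clock: 13.1
position: [649.5, -119.7, 164.1]
ee_rot: [-0.705, 0.71, -0.001, 0.0]
contact_force: [-1.0, -0.6, 0.4]
gripper_width: 0.1
grasp_force: 0.0
```

```bash
python3 - <<'E'
from h import *
s=arm.read_state();R0=Ro.from_quat(s["ee_rot"]);p=s["position"];print(s["clock"],p,rail(p),s["contact_force"],s["joints"].round(2))
go(p,R0,W(4,-172,60),down(A-np.pi/2))
E
```

```text
13.1 [ 649.4602779  -119.73765604  164.07182056] [   6.2 -168.4  164.1] [-1.0326405  -0.59007162  0.37270677] [ 0.06  0.49  0.01  0.   -1.08 -0.07]
shift [  3.9   1.8 104.1] rot [-0.001 -0.    -0.152] to [ 647.8 -123.6   60. ]
```

Request:
servo_tool([
  [[0,6,2,30,0,0,-0.15],[0,6,2,70,0,0,-0.15],[0,6,2,100,0,0,-0.15],[0,6,2,103,0,0,-0.15],[0,-2,2,103,0,0,-0.15],[0,-9,2,103,0,0,-0.15],[0,-16,2,103,0,0,-0.15],[0,-22,2,103,0,0,-0.15],[0,-28,2,103,0,0,-0.15],[0,-34,2,103,0,0,-0.15]],
])

```text
clock: 14.35
position: [645.9, -85.3, 62.2]
ee_rot: [0.755, -0.656, 0.0, 0.002]
contact_force: [-2.0, -9.1, 1.7]
gripper_width: -0.1
grasp_force: 4.5
```

```bash
python3 - <<'E'
from h import *
import cv2
s=arm.read_state();p=s["position"];print(s["clock"],p,rail(p),s["contact_force"],Ro.from_quat(s["ee_rot"]).as_matrix()[:,0].round(3))
a=arm.get_image("side")[120:320,230:460,::-1];b=arm.get_image("top")[160:300,225:415,::-1]
a=cv2.resize(a,(400,348));b=cv2.resize(b,(400,295));b=cv2.copyMakeBorder(b,0,53,0,0,cv2.BORDER_CONSTANT)
cv2.imwrite("pics/g.png",cv2.hconcat([a,b]))
E
```

```text
14.35 [645.87424452 -85.28136996  62.16522336] [   7.6 -133.8   62.2] [-2.02987026 -9.11960043  1.73338218] [ 0.14  -0.99   0.002]
```

View pics/g.png

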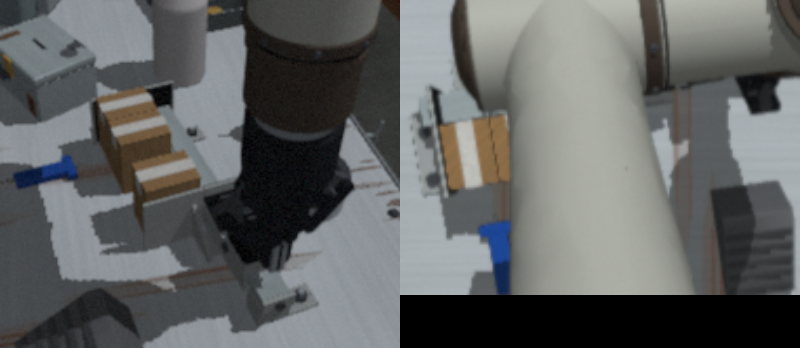

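The refill stands between the jaws and the tip is pushing the hood from behind at 9 N. Continuing.

Request:
servo_tool([
  [[0,-5,1,0,0,0,0],[0,-10,2,0,0,0,0],[0,-15,2,0,0,0,0],[0,-20,2,0,0,0,0],[0,-25,2,0,0,0,0],[0,-29,2,0,0,0,0],[0,-32,2,0,0,0,0]],
])

```text
clock: 15.32
position: [640.6, -52.7, 61.5]
ee_rot: [0.755, -0.656, 0.001, -0.0]
contact_force: [0.5, -2.2, 1.3]
gripper_width: -0.3
grasp_force: 1.3
```

```bash
python3 - <<'E'
from h import *
s=arm.read_state();p=s["position"];print(s["clock"],p,rail(p),s["contact_force"])
E
```

```text
15.325 [640.64050076 -52.67725748  61.5261946 ] [   7.2 -100.8   61.5] [ 0.46486207 -2.15368172  1.29197317]
```

Request:
servo_tool([
  [[0,-2,0,0,0,0,0],[0,-4,0,0,0,0,0],[0,-6,0,0,0,0,0],[0,-6,0,0,0,0,0]],
])

```text
clock: 15.82
position: [639.8, -47.2, 61.5]
ee_rot: [0.755, -0.656, 0.001, 0.0]
contact_force: [1.8, -7.2, 0.2]
gripper_width: 0.2
grasp_force: 3.6
```

Request:
servo_tool([
  [[0,-1,0,0,0,0,0],[0,-3,0,0,0,0,0],[0,-3,0,0,0,0,0]],
])

```text
clock: 16.2
position: [639.7, -47.1, 61.6]
ee_rot: [0.755, -0.656, 0.002, 0.001]
contact_force: [4.1, -16.6, -2.1]
gripper_width: -0.1
grasp_force: 8.7
```

The stop has gone solid where the geometry predicts it. Now I back off and look.

Request:
servo_tool([
  [[0,3,0,0,0,0,0],[0,15,0,-5,0,0,0],[0,25,0,-50,0,0,0],[0,30,0,-100,0,0,0],[0,70,30,-120,0,0,0],[0,110,80,-120,0,0,0],[0,150,130,-120,0,0,0],[0,190,180,-120,0,0,0],[0,190,180,-120,0,0,0]],
])

```text
clock: 17.32
position: [484.7, -258.3, 181.9]
ee_rot: [0.753, -0.658, -0.0, -0.0]
contact_force: [0.8, -0.0, -0.7]
gripper_width: -0.1
grasp_force: 0.0
```

```bash
python3 - <<'E'
from h import *
import cv2
s=arm.read_state();p=s["position"];print(s["clock"],p,rail(p),s["contact_force"])
b=arm.get_image("top")[160:300,225:415,::-1]
cv2.imwrite("pics/i.png",cv2.resize(b,None,fx=4.2,fy=4.2,interpolation=cv2.INTER_CUBIC))
E
```

```text
17.325 [ 484.74003251 -258.26930428  181.9177755 ] [-176.8 -281.7  181.9] [ 0.75219503 -0.03633712 -0.66081507]
```

View pics/i.png

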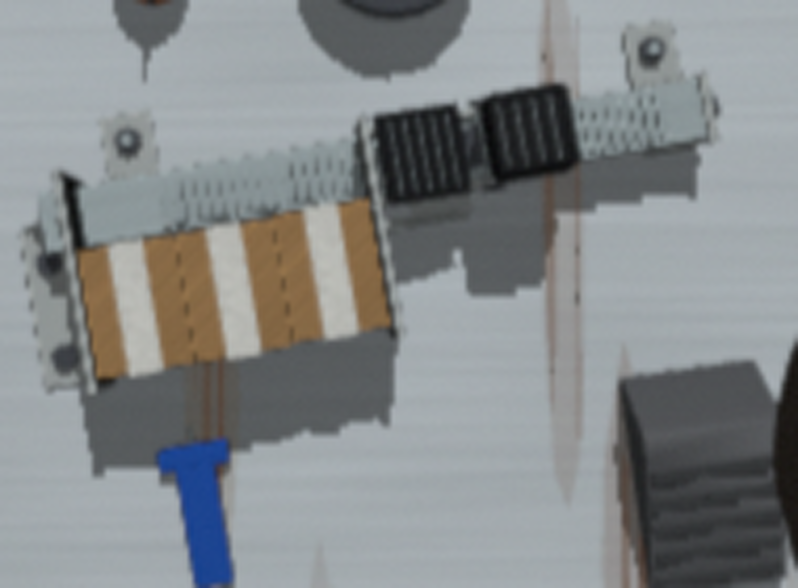

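The three cartons stand in one straight, square row between the jaws (front edges run evenly from (97,378) to (392,328)). The stop is snug, the arm is clear, and the bystanders haven't moved.

```bash
python3 -c "
from bench import arm
print(arm.job_done())"
```

```text
the job is handed in; nothing more can be done
None
```

The job is handed in at about 17 s of the 54 s: the last picture shows the lone carton in the row, all three cartons square and snug between the jaws, and the arm clear of everything. I never read the release angle directly (its pad was let go after the push back), and the hand-in returned no verdict.

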